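Set up the stake plate and its work light

ROBOT

A 6-joint arm with a two-finger parallel gripper is mounted at the origin on the work surface. World frame = base frame: x ahead of the robot, y to its left, z up, the work surface at z = 0. Lengths are in m, angles in rad, forces in N, time in s.
With the tool pointing down it reaches from about 0.35 to 1 m from the base axis. Payload 7.1 kg.
Tool frame: the origin (TCP) lies midway between the tips of the shut fingers; the grasp point (between the pads) lies 19 mm behind it; z points along the fingers, y is the line along which they close (so a half turn about z gives the same grasp; the last joint's range is limited). The gripper opens to 85 mm and grips with 20 to 120 N. Pads are 22 mm wide; open, the fingers measure 114 mm over their backs; the gripper's body (76 mm by 85 mm) begins 54 mm behind the grasp point. The pads swing forward as they close: fully open they stand 13 mm farther back than shut.
Start: joints at [-1.23, 0.423, 1.63, -0, 1.089, -0.019], TCP at [0.22, -0.585, 0.231] pointing down, gripper open.
Joint ranges: [-3, 3], [-0.9, 2.11], [0.09, 2.58], [-1.31, 4.45], [0.11, 2.69], [-2.54, 2.54]. Speed limits (rad/s): [2.39, 2.39, 3.01, 3.14, 3.14, 3.14].

INTERFACE

Orientations are given as a unit quaternion [w, x, y, z].
In Python, from station import env gives the robot as it stands. Calls block until the motion is done:
- env.goto(position, orientation): joint-space move of the TCP to a pose.
- env.move_l(position, rot=None, v=0.15, threshold=None): straight line of the TCP; rot=None keeps the orientation; v is the mean speed in m/s. With threshold (N) it stops when the force on the tool has changed by that much, and returns True; else False.
- env.movej(angles): joint-space move.
- env.grip(opening, f_grip=None): finger opening in m; f_grip is the grip in N (None keeps the last); returns when the fingers have stopped.
- env.hold(seconds).
- env.ik(position, orientation): joint angles nearest the present ones, or None.
- env.grab_frame(name): name is "scene" or "side" or "wrist"; returns a dict with "image" (400x640x3 uint8, blue, green, red), "mtx" (3x3 intrinsics, pixels), "R" (3x3) and "t" (3): a world point X has camera coordinates R X + t. Camera axes: x right, y down, z forward; pixel columns grow to the right and rows downward; lengths in m; the calibration is good to about 2 mm. A picture is of the moment at which its call begins. There is no depth.
A pose or a line that the arm cannot do raises env.PlanningError and nothing moves.
- env.hand_in(): hands the job in; it is judged then, once.
Trained networks look in a picture, given as the dict that the camera call returned (one of the last four; its "shot" number tells which), for a name from the list of things; names that differ only in an ending like _2 or _b are one class to them, and where a whole thing is asked for, a point or a joint stands for the part that bears it (a point fixed in the world has none). Each returns a list of dicts, best first, with "p" (0 to 1); they miss things now and then, are a little off and sometimes report something else, mostly with a low value. They report only what shows in the picture. A call takes as long as a camera call. They do not tell look-alikes from the thing itself.
- env.regions_of(picture, target): "region" (400x640 bool, what is visible of it) and "at" ([column, row] in pixels, amid what is visible of it).
- env.place_of(picture, target): "at" ([column, row] in pixels: a listed point, or the origin of a listed thing).
Readings, each from a call of its own:
- env.get_t(): time.
- env.get_joints(): joint angles.
- env.get_qvel(): joint speeds.
- env.get_joint_torque(): joint torques, N m.
- env.get_tool_pos(): TCP position.
- env.get_ee_rot(): TCP orientation.
- env.get_wrist_force(): force on the tool from outside, world axes, zero at the start.
- env.get_torque(): the same for the moment, N m.
- env.get_grip_width(): finger opening in m.
- env.get_grip_force(): force on a finger pad.
Only numpy, scipy, OpenCV 4.12 (cv2) and the standard library are available. Lean on these libraries where they do the work, as an engineer would, in place of code of your own. Each camera call takes 0.05 s, during which the arm holds its last target. There are 200 camera calls.

TASK

Set up the forming bench. First park the hanging work light out of the way: slide it along its bent rail, round both bends, to the black stop. Then take every stake from the timber storage block, turn it so that its flat-sided tang suits an oblong hole of the iron stake plate, and seat it in any free hole, upright and fully home. When all are seated, slide the light back round to the yellow stop and leave it hanging with its collar against it. Leave everything else on the bench where it is.

Things in the scene. Friction and masses are not known exactly. Their poses are not given: they have to be found in the camera images.
- stake_t: Steel forming stake, 0.5 kg; may be absent. Origin: underside centre of its square shoulder (46 x 46 x 8 mm), z up. Tang below: 26 (x) x 18 (y) mm, 45 long, its last 8 mm stepping in to 21 x 13. Head above, 30 mm thick with flat sides: grip from above closing along y, 36 mm above the origin. Head: bar 80 mm long (x), 32 to 54 mm up, on a neck 34 mm long.
- stake_beak: Steel forming stake, 0.5 kg; may be absent. Origin: underside centre of its square shoulder (46 x 46 x 8 mm), z up. Tang below: 26 (x) x 18 (y) mm, 45 long, its last 8 mm stepping in to 21 x 13. Head above, 30 mm thick with flat sides: grip from above closing along y, 36 mm above the origin. Head: block with a taper to +x, x -40 to 43 mm, 32 to 54 mm up, on a neck 34 mm long.
- stake_disc: Steel forming stake, 0.5 kg; may be absent. Origin: underside centre of its square shoulder (46 x 46 x 8 mm), z up. Tang below: 26 (x) x 18 (y) mm, 45 long, its last 8 mm stepping in to 21 x 13. Head above, 30 mm thick with flat sides: grip from above closing along y, 36 mm above the origin. Head: disc 56 mm in diameter, axis y, top 62 mm up.
- stake_ridge: Steel forming stake, 0.5 kg; may be absent. Origin: underside centre of its square shoulder (46 x 46 x 8 mm), z up. Tang below: 26 (x) x 18 (y) mm, 45 long, its last 8 mm stepping in to 21 x 13. Head above, 30 mm thick with flat sides: grip from above closing along y, 36 mm above the origin. Head: block 50 mm long (x), round ridge on top, top 56 mm up.
- rack: Timber storage block 190 x 190 x 55 mm, fixed to the bench; origin under its centre. Four oversize round holes of 37 mm at x, y = +-50 mm, in which the stakes stand loosely at any yaw, tang down, shoulders resting on its top.
- plate: Grey iron stake plate 190 (x) x 160 (y) x 30 mm on two timber bearers, fixed, top 55 mm above the bench; origin under its centre at bench height. Four oblong through holes 30 (along its x) x 22 mm, with 2 mm chamfers, at x = +-50, y = +-40 mm. A tang enters only with its 26 mm side along the plate's x, either way round; fully home, the shoulder lies flat on the plate.
- hole0 (a point): Centre of the mouth of the plate's hole at x -50, y -40 mm (plate's frame), level with the plate's top; axes as the plate's.
- hole1 (a point): The same for the hole at x -50, y +40 mm.
- hole2 (a point): The same for the hole at x +50, y -40 mm.
- hole3 (a point): The same for the hole at x +50, y +40 mm.
- rail: Fixed bent steel rail: round 10 mm wire, level, centreline 150 mm above the bench; origin on the bench at its middle. In its own frame (mm, x, y) it runs from a black stop disc, face at (-120, -50), along x to a bend at (-30, -50), slantwise to a bend at (30, 50), then along x to a yellow stop disc, face at (120, 50). Posts stand 35 mm beyond the stop faces.
- rail_bend1 (a point): Corner point (-30, -50) of the first bend, on the wire's centreline. The bends are rounded, starting 20 mm either side of their corner points.
- rail_bend2 (a point): Corner point (30, 50) of the second bend, on the wire's centreline.
- rail_stop (a point): Centre of the yellow stop disc's face, on the wire's centreline. The disc is 54 mm in diameter. When the collar is against it, the light's origin is 13 mm short of this face; likewise at the black stop, an equal disc.
- light: Battery work light, 0.25 kg, hanging by an orange collar (40 mm bore, 52 mm outside, 26 mm long) captive on the wire. Origin: middle of the bore; x along the bore, towards the yellow stop; z up. Hanging free, the origin is 15 mm below the wire's centreline; lifted by 15 mm, the bore is centred and does not rub. Lamp head reaches 64 mm below the origin. Starts near the yellow stop.
- light_tab (a point): Middle of the light's grip tab, 58 mm above the light's origin: 12 mm thick across y, 20 mm along x, its black upper part 41 to 75 mm above the origin. Grip from above closing along the light's y; turn with the wire round the bends.
- file: File with a wooden handle, 235 mm long. Bystander: leave where it is.
- brick_a: Pale fire brick 110 x 65 x 50 mm. Bystander: leave where it is.
- oil_can: Blue can, 60 mm in diameter, 130 mm tall. Bystander: leave where it is.
- mallet: Hammer, 260 mm long, lying. Bystander: leave where it is.
- rivet_cup: Steel cup, 70 mm in diameter, 60 mm tall. Bystander: leave where it is.
- offcut: Steel bar offcut, 32 mm in diameter, 110 mm long, lying. Bystander: leave where it is.
- flux_jar: Amber jar, 60 mm in diameter, 80 mm tall. Bystander: leave where it is.
Not all that is in view belongs to the job. Leave any green, purple or turquoise look-alike of the stake_ridge alone.

How it is judged:
By the outcome, as a careful person would: the job done as asked, in the order asked, and still so for the second after the job is handed in, with the robot touching nothing.
Of stake_t, stake_beak, stake_disc, stake_ridge only 2 to 4 are there at a start; the rules pass over those that are not, and their reading is None.
At some moment in a run one of light may be knocked a few centimetres aside while the robot is not near it.
It also fails if it takes over 210 s, if anything falls off the work surface, if the arm or the gripper's body presses on something with over 40 N, if the wrist force passes 120 N, or if a joint passes its speed limit or range.

## Working session

There is one attempt and no reset: what is moved stays moved. The work goes in short steps, each a Python script; the robot and the scene stay as the last script left them, time stands still between calls to the robot, and variables do not carry over. Pictures are saved under pics/ and viewed, at most 14 in all, crops included, and the job is handed in when it is done.

```bash
ls; mkdir -p pics
python3 - <<'E'
from station import env
import cv2
for n in ("scene","side"):
    f=env.grab_frame(n); cv2.imwrite(f"pics/{n}0.png",f["image"])
    print(n,f["mtx"].tolist(),f["R"].tolist(),f["t"].tolist())
    for t in "stake_t stake_beak stake_disc stake_ridge rack plate hole0 hole1 hole2 hole3 rail rail_bend1 rail_bend2 rail_stop light light_tab".split():
        print(t,[(round(d["p"],2),[round(float(x)) for x in d["at"]]) for d in env.place_of(f,t)][:5])
print(env.get_t())
E
```

```text
pics
scene [[487.48984366706, 0.0, 319.14539575076], [0.0, 487.48984366706, 204.61693146849015], [0.0, 0.0, 1.0]] [[-0.11830448406926977, 0.9929017827899929, 0.012251480790413221], [0.7389910463961938, 0.09627865246186053, -0.6668003107575656], [-0.6632467733772716, -0.06983173213219226, -0.7451357237390082]] [0.1209654197185759, -0.27443283336923713, 1.771923793859033]
stake_t []
stake_beak [(0.69, [223, 226]), (0.33, [193, 179])]
stake_disc [(0.86, [228, 202]), (0.4, [321, 209])]
stake_ridge [(0.91, [236, 171]), (0.9, [264, 177]), (0.86, [299, 174]), (0.68, [261, 203]), (0.44, [446, 295])]
rack [(0.73, [241, 226]), (0.33, [314, 233])]
plate [(0.72, [251, 297]), (0.65, [351, 313]), (0.55, [334, 236]), (0.48, [443, 229])]
hole0 [(0.93, [324, 206]), (0.87, [349, 215]), (0.82, [312, 236]), (0.71, [342, 240]), (0.68, [223, 226])]
hole1 [(0.93, [324, 206]), (0.87, [349, 215]), (0.82, [312, 236]), (0.71, [342, 240]), (0.68, [223, 226])]
hole2 [(0.93, [324, 206]), (0.87, [349, 215]), (0.82, [312, 236]), (0.71, [342, 240]), (0.68, [223, 226])]
hole3 [(0.93, [324, 206]), (0.87, [349, 215]), 
[... 912 characters left out ...]

rack [(0.86, [348, 183]), (0.3, [219, 274])]
plate [(0.6, [321, 248]), (0.46, [244, 296]), (0.3, [370, 168])]
hole0 [(0.91, [300, 238]), (0.89, [316, 218]), (0.87, [329, 255]), (0.61, [343, 233])]
hole1 [(0.91, [300, 238]), (0.89, [316, 218]), (0.87, [329, 255]), (0.61, [343, 233])]
hole2 [(0.91, [300, 238]), (0.89, [316, 218]), (0.87, [329, 255]), (0.61, [343, 233])]
hole3 [(0.91, [300, 238]), (0.89, [316, 218]), (0.87, [329, 255]), (0.61, [343, 233])]
rail [(0.63, [264, 350])]
rail_bend1 [(0.63, [234, 308])]
rail_bend2 [(0.63, [234, 308])]
rail_stop [(0.76, [251, 276])]
light [(0.77, [242, 295]), (0.61, [361, 188])]
light_tab [(0.71, [315, 219]), (0.58, [274, 180]), (0.5, [343, 230])]
1.7
```

View pics/scene0.png

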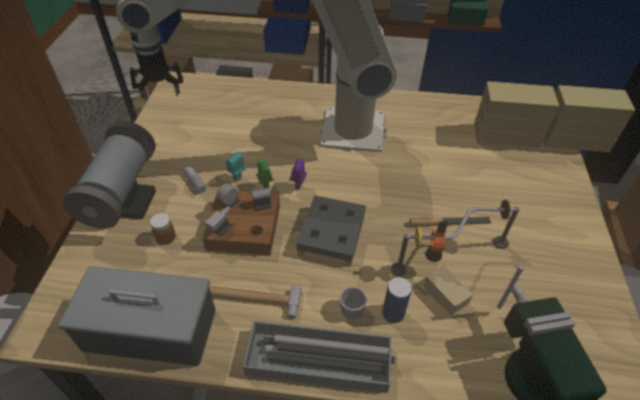

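View pics/side0.png

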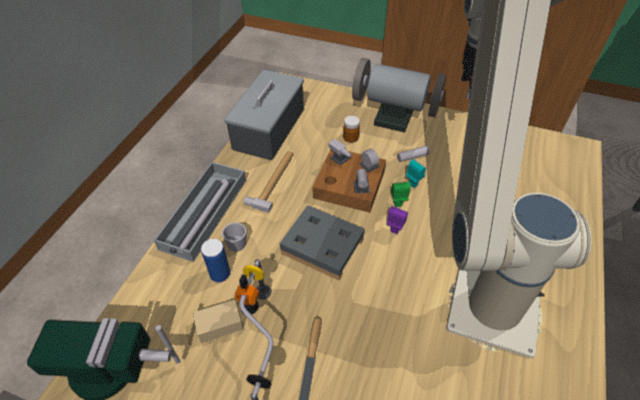

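The scene view shows the rack at (243,218) with three stakes, at (228,195), (262,197) and (217,220). The plate holes are at (324,206), (351,211), (312,236) and (342,240). On the rail, the yellow stop is at (419,238), the orange light at (437,245) and the black stop at (505,210). The turquoise (236,165), green (264,175) and purple (298,172) look-alikes stand on the bench and stay put. The side view agrees.

```bash
cat > h.py <<'E'
from station import env
import numpy as np, cv2
from scipy.spatial.transform import Rotation as Rot
def q(yaw):  # tool down, closing axis (tool y) along world yaw
    # tool x = (sin,-cos,0), tool y=(cos,sin,0), tool z=(0,0,-1)
    c,s=np.cos(yaw),np.sin(yaw)
    r=Rot.from_matrix(np.array([[s,c,0],[-c,s,0],[0,0,-1]])).as_quat()
    return np.r_[r[3],r[:3]]
def onplane(f,px,z):
    d=f["R"].T@np.linalg.solve(f["mtx"],[px[0],px[1],1.]); c=-f["R"].T@f["t"]
    return (c+d*(z-c[2])/d[2])
def proj(f,X):
    p=(f["R"]@np.atleast_2d(X).T).T+f["t"]; p=p@f["mtx"].T; return p[:,:2]/p[:,2:]
def yaw_now():
    w=env.get_ee_rot(); y=Rot.from_quat(np.r_[w[1:],w[0]]).as_matrix()[:,1]; return np.arctan2(y[1],y[0])
E
python3 - <<'E'
from h import *
np.set_printoptions(precision=4,suppress=True)
s=env.grab_frame("scene"); d=env.grab_frame("side"); w=env.grab_frame("wrist")
for n,p in dict(h_a=(324,206),h_b=(351,211),h_c=(312,236),h_d=(342,240)).items(): print(n,onplane(s,p,.055))
for p in [(300,238),(316,218),(329,255),(343,233)]: print(onplane(d,p,.055))
print("ys",onplane(s,(419,238),.15),onplane(d,(251,275),.15)," bs",onplane(s,(505,210),.15),onplane(d,(259,381),.15))
print("bends",onplane(s,(470,208),.15),onplane(d,(241,303),.15),onplane(d,(269,343),.15),'tab',onplane(s,(440,229),.193))
for p in [(228,195),(262,197),(217,220)]: print("stk",onplane(s,p,.1))
for p in [(370,159),(362,180),(339,150)]: print("stk side",onplane(d,p,.1))
print("cam in tool", env.get_tool_pos(), -w["R"].T@w["t"], w["R"], env.get_ee_rot())
E
```

```text
h_a [ 0.4339 -0.0563  0.055 ]
h_b [0.4432 0.0248 0.055 ]
h_c [ 0.5505 -0.0772  0.055 ]
h_d [0.5538 0.0078 0.055 ]
[0.5508 0.0014 0.055 ]
[ 0.5339 -0.0821  0.055 ]
[0.4541 0.0275 0.055 ]
[ 0.442  -0.0573  0.055 ]
ys [0.5958 0.2053 0.15  ] [0.5918 0.2091 0.15  ]  bs [0.4693 0.4384 0.15  ] [0.4637 0.4354 0.15  ]
bends [0.4742 0.3447 0.15  ] [0.5805 0.2858 0.15  ] [0.4786 0.3525 0.15  ] tab [0.5952 0.2503 0.193 ]
stk [ 0.4673 -0.333   0.1   ]
stk [ 0.4623 -0.2341  0.1   ]
stk [ 0.5635 -0.3403  0.1   ]
stk side [ 0.4452 -0.3282  0.1   ]
stk side [ 0.4422 -0.2332  0.1   ]
stk side [ 0.5499 -0.3338  0.1   ]
cam in tool [ 0.2201 -0.5849  0.2313] [ 0.2815 -0.5619  0.3748] [[ 0.3517 -0.9361 -0.0015]
 [-0.9041 -0.3401  0.2586]
 [-0.2426 -0.0896 -0.966 ]] [-0.      0.9839  0.1789  0.    ]
```

Run:
```python
from h import *
np.set_printoptions(precision=4,suppress=True)
for n,p,yaw in [("rack",[.49,-.285,.36],-.5),("plate",[.49,-.02,.36],0.),("rail",[.53,.315,.42],.5)]:
    env.goto(np.array(p),q(yaw)); env.hold(.2)
    f=env.grab_frame("wrist"); cv2.imwrite(f"pics/w_{n}.png",f["image"]); np.savez(f"w_{n}.npz",**{k:f[k] for k in("image","mtx","R","t")})
    ts={"rack":["stake_t","stake_beak","stake_disc","stake_ridge","rack"],"plate":["plate","hole0"],"rail":["rail","rail_bend1","rail_bend2","rail_stop","light","light_tab"]}[n]
    for t in ts: print(t,[(round(d["p"],2),[round(float(x),1) for x in d["at"]]) for d in env.place_of(f,t)][:5])
print(f["mtx"],env.get_t(),env.get_joints())
```

```text
Traceback (most recent call last):
  File "h.py", line 7, in q
    r=Rot.from_matrix(np.array([[s,c,0],[-c,s,0],[0,0,-1]])).as_quat()
      ~~~~~~~~~~~~~~~^^^^^^^^^^^^^^^^^^^^^^^^^^^^^^^^^^^^^^^
  File "scipy/spatial/transform/_rotation.pyx", line 1143, in scipy.spatial.transform._rotation.Rotation.from_matrix
ValueError: Non-positive determinant (left-handed or null coordinate frame) in rotation matrix 0: [[-0.4794  0.8776  0.    ]
 [-0.8776 -0.4794  0.    ]
 [ 0.      0.     -1.    ]].
```

```bash
sed -i 's/\[\[s,c,0\],\[-c,s,0\]/[[-s,c,0],[c,s,0]/; s/# tool x = (sin,-cos,0)/# tool x = (-sin,cos,0)/' h.py
python3 - <<'E'
from h import *
np.set_printoptions(precision=4,suppress=True)
for n,p,yaw in [("rack",[.49,-.285,.36],-.5),("plate",[.49,-.02,.36],0.),("rail",[.53,.315,.42],.5)]:
    env.goto(np.array(p),q(yaw)); env.hold(.2)
    f=env.grab_frame("wrist"); cv2.imwrite(f"pics/w_{n}.png",f["image"]); np.savez(f"w_{n}.npz",**{k:f[k] for k in("image","mtx","R","t")})
    ts={"rack":["stake_t","stake_beak","stake_disc","stake_ridge","rack"],"plate":["plate","hole0"],"rail":["rail","rail_bend1","rail_bend2","rail_stop","light","light_tab"]}[n]
    for t in ts: print(t,[(round(d["p"],2),[round(float(x),1) for x in d["at"]]) for d in env.place_of(f,t)][:5])
print(f["mtx"],env.get_t(),env.get_joints())
E
```

```text
stake_t [(0.48, [374.8, 170.8])]
stake_beak [(0.61, [372.1, 167.9]), (0.51, [327.7, 153.9])]
stake_disc [(0.4, [208.0, 32.4])]
stake_ridge [(0.93, [246.4, 246.3]), (0.74, [178.1, 136.8]), (0.71, [282.2, 144.0]), (0.57, [224.3, 189.9])]
rack [(0.73, [209.6, 33.7]), (0.64, [327.4, 154.3]), (0.24, [278.9, 0.0])]
plate [(0.55, [326.2, 159.0])]
hole0 [(0.94, [290.4, 185.8]), (0.79, [359.3, 140.4]), (0.75, [295.7, 130.9]), (0.61, [355.5, 191.2]), (0.48, [452.2, 263.0])]
rail [(0.82, [323.8, 146.7])]
rail_bend1 [(0.96, [297.3, 124.0]), (0.55, [346.3, 191.5])]
rail_bend2 [(0.96, [297.3, 124.0]), (0.55, [346.3, 191.5])]
rail_stop [(0.9, [321.4, 244.4])]
light [(0.74, [333.0, 210.9]), (0.69, [157.4, 367.1])]
light_tab [(0.96, [335.8, 228.4])]
[[296.3678   0.     321.0774]
 [  0.     296.3678 193.1177]
 [  0.       0.       1.    ]] 7.1333 [ 0.5167  0.2594  1.4328 -0.      1.4494  0.0169]
```

Run:
```python
import cv2,numpy as np
r=[cv2.resize(cv2.imread(f"pics/w_{n}.png")[y:y+190,x:x+266],None,fx=1.5*2/2*1.5,fy=1.5*1.5) for n,x,y in (("rack",150,70),("rail",200,90))]
cv2.imwrite("pics/c1.png",r[0]); cv2.imwrite("pics/c2.png",r[1])
```

```text
(no output)
```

View pics/c1.png

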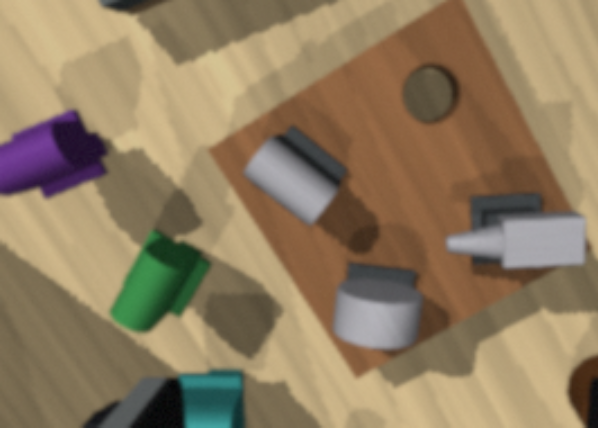

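View pics/w_rail.png

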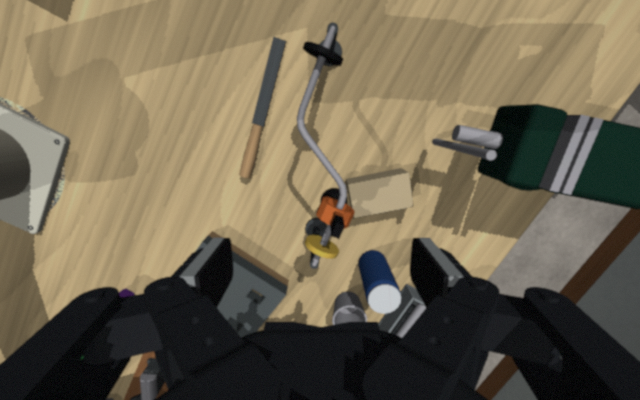

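Rack crop: silver ridge at crop (295,178), disc (378,305) and beak (540,240), so stake_t is absent. The purple, green and turquoise look-alikes stand off the rack. Rail view: yellow stop at (321,246), light tab at (336,228), bend1 near (300,125), black stop (323,51).

Run:
```python
from h import *
from scipy.optimize import least_squares
np.set_printoptions(precision=4,suppress=True)
w=dict(np.load("w_rail.npz")); s=env.grab_frame("scene"); d=env.grab_frame("side")
M=np.array([[120,50],[-120,-50],[-30,-50],[30,50]])/1000
def world(p,m): c,sn=np.cos(p[2]),np.sin(p[2]); return np.c_[m@np.array([[c,sn],[-sn,c]])+p[:2],np.full(len(m),.15)]
obs=[(w,[0,1],[[321.3,245],[323,51]],1),(s,[0,1],[[418,238.5],[505,210]],1),(d,[0],[[251.5,275.5]],1),(d,[1],[[259,381]],1)]
def res(p): return np.concatenate([(k*(proj(f,world(p,M[i]))-np.array(o))).ravel() for f,i,o,k in obs])
p=least_squares(res,[.53,.322,np.radians(-83.7)]).x; print(p,np.degrees(p[2]),res(p))
print(world(p,M)); print("bends wrist",proj(w,world(p,M[2:])),"tab",onplane(w,(336,228.4),.193))
R=np.array([[np.cos(p[2]),np.sin(p[2])],[-np.sin(p[2]),np.cos(p[2])]])
print("tab in rail",R@(onplane(w,(336,228.4),.193)[:2]-p[:2]), R@(onplane(s,(440,229),.193)[:2]-p[:2]))
np.save("rail.npy",p)
pl=dict(np.load("w_plate.npz"))
img=pl["image"].copy()
for h in [(290.4,185.8),(359.3,140.4),(295.7,130.9),(355.5,191.2)]: print(onplane(pl,h,.055))
v=w["image"].copy()
a=[(120,50),(50,50),(30+ -10.3,50-17.1),(-19.7,-32.9),(-50,-50),(-120,-50)]
pp=proj(w,world(p,np.array(a)/1000)).round().astype(int)
cv2.polylines(v,[pp],False,(0,255,0),1)
cv2.imwrite("pics/ov.png",np.hstack([cv2.resize(v[20:280,230:420],None,fx=2.1,fy=2.1),cv2.resize(img[90:220,230:430],None,fx=2,fy=2,dst=np.zeros((260,400,3),np.uint8)) if 0 else cv2.copyMakeBorder(cv2.resize(img[90:230,230:430],(400,280)),0,546-280,0,0,cv2.BORDER_CONSTANT)]))
```

```text
[ 0.5278  0.3229 -1.4703] -84.24034030294878 [ 0.6491 -3.342  -0.405   3.5279  2.1969 -2.2862 -0.6094 -0.9481  0.4217
 -0.4233 -1.3698  0.4385]
[[0.5896 0.2085 0.15  ]
 [0.466  0.4372 0.15  ]
 [0.475  0.3477 0.15  ]
 [0.5805 0.298  0.15  ]]
bends wrist [[296.8353 121.0461]
 [346.2081 188.321 ]] tab [0.5875 0.2512 0.193 ]
tab in rail [0.0773 0.0522] [0.079  0.0598]
[ 0.4425 -0.0633  0.055 ]
[0.5476 0.0063 0.055 ]
[0.4528 0.0204 0.055 ]
[ 0.544  -0.0722  0.055 ]
```

View pics/ov.png

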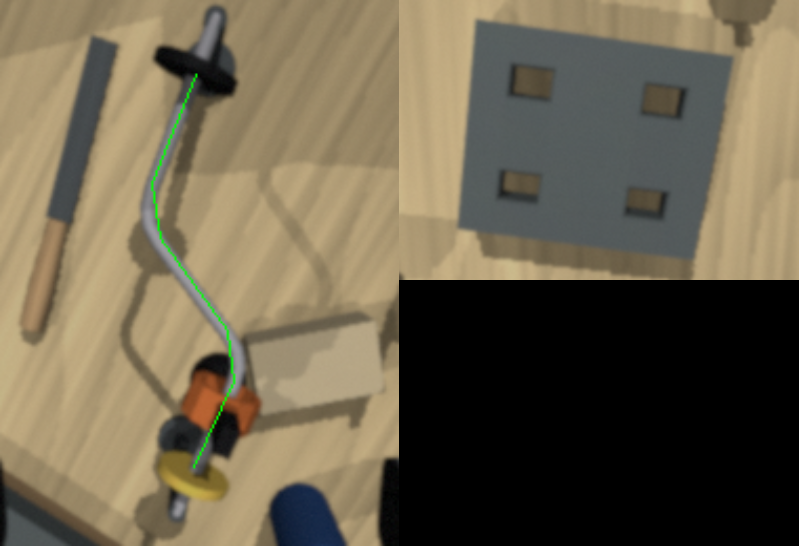

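Overlay: the model wire runs 2–3 px right of the real wire at bend1. I'll refit to the wire pixels themselves, fit the plate from its holes, then move.

```bash
cat >> h.py <<'E'
def curve():  # rail centreline in rail frame, yellow -> black, 1 mm steps: x,y
    P=np.array([[120,50],[30,50],[-30,-50],[-120,-50]])/1000; out=[]
    u=[(P[i+1]-P[i])/np.linalg.norm(P[i+1]-P[i]) for i in range(3)]
    th=np.arccos(u[0]@u[1]); r=.02/np.tan(th/2); pts=[P[0]]
    for i,sg in ((1,1),(2,-1)):
        a=P[i]-.02*u[i-1]; n=sg*np.array([-u[i-1][1],u[i-1][0]]); c=a+r*n
        pts+= [c+r*(np.sin(t)*u[i-1]-np.cos(t)*n) for t in np.linspace(0,th,30)]
    pts.append(P[3]); pts=np.array(pts); s=np.r_[0,np.cumsum(np.linalg.norm(np.diff(pts,axis=0),axis=1))]
    t=np.linspace(0,s[-1],int(s[-1]*1000)); return t,np.c_[np.interp(t,s,pts[:,0]),np.interp(t,s,pts[:,1])]
def toW(p,m,z): c,sn=np.cos(p[2]),np.sin(p[2]); m=np.atleast_2d(m); return np.c_[m@np.array([[c,sn],[-sn,c]])+p[:2],np.full(len(m),z)]
E
python3 - <<'E'
from h import *
from scipy.optimize import least_squares
np.set_printoptions(precision=4,suppress=True)
w=dict(np.load("w_rail.npz")); s=env.grab_frame("scene"); d=env.grab_frame("side")
z=np.array([(180,115),(165,150),(150,195),(150,220),(168,252),(190,285),(215,318),(236,345),(241,370)])/2.1+[230,20]
t,C=curve(); print(t[-1])
def res(p):
    c=proj(w,toW(p,C,.15)); e=np.linalg.norm(z[:,None]-c[None],axis=2).min(1)
    M=np.array([[.12,.05],[-.12,-.05]])
    return np.concatenate([2*e,.5*(proj(s,toW(p,M,.15))-[[418,238.5],[505,210]]).ravel(),.5*(proj(d,toW(p,M,.15))-[[251.5,275.5],[259,381]]).ravel(),.3*(proj(w,toW(p,M,.15))-[[321.3,245],[323,51]]).ravel()])
p=least_squares(res,np.load("rail.npy")).x; print(p,np.degrees(p[2]),res(p)); np.save("rail.npy",p)
print(toW(p,[[.12,.05],[-.12,-.05]],.15))
for zz in (.18,.193,.2):
  X=onplane(w,(336,228.4),zz); c,sn=np.cos(p[2]),np.sin(p[2]); print(zz,np.array([[c,sn],[-sn,c]])@(X[:2]-p[:2]))
pl=dict(np.load("w_plate.npz"))
O=np.array([onplane(pl,h,.055)[:2] for h in [(290.4,185.8),(359.3,140.4),(295.7,130.9),(355.5,191.2)]])
# crop-measured hole mouths
k=[(531,81),(664,100),(520,185),(646,203)]; K=np.array([onplane(pl,((x-399)/2+230,y/2+90),.055)[:2] for x,y in k]); print(O);print(K)
E
```

```text
0.28940887452651315
[ 0.5306  0.3204 -1.4527] -83.23320769693184 [ 0.5211  1.5007  0.6803  0.5557  1.1339  1.2681  1.4176  0.5927  1.5558
  0.8444 -0.4371 -0.961  -0.4266 -0.5565 -0.7335 -0.4921 -0.662   0.9017
 -0.3586 -0.3561  1.9567]
[[0.5944 0.2071 0.15  ]
 [0.4668 0.4336 0.15  ]]
0.18 [0.0799 0.051 ]
0.193 [0.0754 0.0484]
0.2 [0.0729 0.047 ]
[[ 0.4425 -0.0633]
 [ 0.5476  0.0063]
 [ 0.4528  0.0204]
 [ 0.544  -0.0722]]
[[ 0.4533  0.021 ]
 [ 0.5523  0.0069]
 [ 0.4428 -0.058 ]
 [ 0.5409 -0.0726]]
```

Run:
```python
from h import *
np.set_printoptions(precision=4,suppress=True)
p=np.load("rail.npy"); yaw=p[2]+np.pi/2; c,sn=np.cos(p[2]),np.sin(p[2]); Ri=np.array([[c,sn],[-sn,c]])
X=toW(p,[[.0754,.049]],.28)[0]
env.goto(X,q(yaw)); env.grip(.05); env.hold(.2)
for n in range(1):
    f=env.grab_frame("wrist"); cv2.imwrite("pics/tab.png",f["image"])
    for d in env.place_of(f,"light_tab")[:2]: print(d["p"],d["at"],Ri@(onplane(f,d["at"],.193)[:2]-p[:2]))
    for d in env.place_of(f,"rail_stop")[:2]: print(d["p"],d["at"],Ri@(onplane(f,d["at"],.15)[:2]-p[:2]))
    t,C=curve(); print(proj(f,toW(p,C[[0,40,80,100]],.15)))
print(env.get_t(),env.get_wrist_force())
```

```text
0.84 [317.3, 195.5] [0.0733 0.0461]
0.47 [286.1, 107.7] [0.0052 0.0231]
0.81 [316.2, 230.3] [0.1208 0.0444]
[[321.8965 229.5292]
 [321.9154 190.0864]
 [320.2771 147.8047]
 [308.2538 129.3277]]
8.825 [-0.3409 -0.2995  0.475 ]
```

View pics/tab.png

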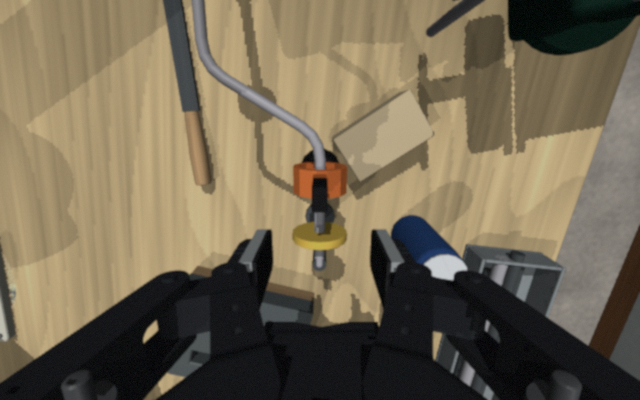

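Tab at (320,195), squarely between the fingers, collar at (320,180), yellow stop at (320,235). All consistent with the fit, so I'll grasp and slide.

```bash
cat >> h.py <<'E'
def slide(p,s0,s1,z,off,v=.1):
    """carry gripped light along arc length s0->s1 (from yellow face); off = tool offset (along light x)"""
    t,C=curve(); T=np.gradient(C,axis=0)
    L=[.07,.0823,.0945,.1066]; A=[.1829,.195,.2071,.2194]
    S=[s for s in L+A if min(s0,s1)<s<max(s0,s1)]+[s1]
    S=sorted(S,reverse=s1<s0)
    for s in S:
        i=np.argmin(abs(t-s)); u=-T[i]/np.linalg.norm(T[i])
        ang=np.arctan2(u[1],u[0])+p[2]
        X=toW(p,C[i]+off*u,z)[0]
        if env.move_l(X,q(ang+np.pi/2),v=v,threshold=15): print("contact at",s,env.get_tool_pos(),env.get_wrist_force()); return False
    return True
E
python3 - <<'E'
from h import *
np.set_printoptions(precision=4,suppress=True)
p=np.load("rail.npy"); yaw=p[2]+np.pi/2
env.move_l(toW(p,[[.0735,.049]],.179)[0],v=.1); print(env.get_tool_pos(),env.get_wrist_force())
env.grip(.0,40); print(env.get_grip_width(),env.get_grip_force())
env.move_l(toW(p,[[.0735,.05]],.193)[0],v=.05); env.hold(.1); print(env.get_wrist_force())
ok=slide(p,.0465,.24,.193,0); print(ok,env.get_tool_pos(),env.get_wrist_force(),env.get_t(),env.get_grip_width())
E
```

```text
[0.5884 0.2534 0.1798] [-0.2547  0.7246  0.4569]
0.011487243257387834 41.59019708633423
[ 0.1539 -0.1598 -2.2545]
True [0.4725 0.3848 0.1929] [ 0.529  -0.891  -3.4056] 15.5417 0.011217546587776309
```

Run:
```python
from h import *
np.set_printoptions(precision=4,suppress=True)
p=np.load("rail.npy"); c,sn=np.cos(p[2]),np.sin(p[2]); Ri=np.array([[c,sn],[-sn,c]])
env.move_l(toW(p,[[-.098,-.05]],.193)[0],v=.08)
print(env.move_l(toW(p,[[-.122,-.05]],.193)[0],v=.03,threshold=6), Ri@(np.array(env.get_tool_pos())[:2]-p[:2]),env.get_wrist_force())
f=env.grab_frame("wrist"); a=f["image"][60:300,180:460]
b=env.grab_frame("side")["image"][250:400,180:340]
cv2.imwrite("pics/blk.png",np.hstack([cv2.resize(a,(466,400)),cv2.resize(b,(320,400))]))
```

```text
True [-0.1062 -0.0507] [ 0.1565  0.6934 -2.921 ]
```

View pics/blk.png

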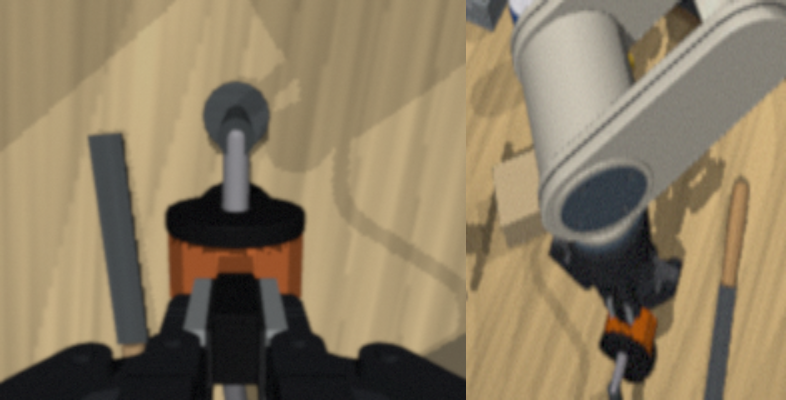

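The collar sits flat against the black disc in the crop, at (235,230), and contact came at x = -106 mm against the expected -107. I'll release it here and survey the stakes from close by.

Run:
```python
from h import *
np.set_printoptions(precision=4,suppress=True)
p=np.load("rail.npy")
X=np.array(env.get_tool_pos()); env.move_l(X-[0,0,.0135],v=.05); env.grip(.035); env.move_l(X+[0,0,.07],v=.15); env.hold(.1)
w=dict(np.load("w_rack.npz")); cr=lambda x,y:(x/2.25+150,y/2.25+70)
K=np.array([onplane(w,cr(*k),.055)[:2] for k in [(460,0),(208,148),(360,377),(602,245)]]); print("corners",K,np.linalg.norm(np.diff(np.r_[K,K[:1]],axis=0),axis=1),K.mean(0))
print("free hole",onplane(w,cr(430,93),.055))
def ax(a,b,z): A,B=onplane(w,cr(*a),z),onplane(w,cr(*b),z); d=B-A; return (A+B)/2,np.degrees(np.arctan2(d[1],d[0])),np.linalg.norm(d)
S={"stake_ridge":ax((263,156),(328,201),.108),"stake_disc":ax((335,307),(420,307),.09),"stake_beak":ax((583,240),(447,243),.1)}
rng={}
for n,(c,a,L) in S.items():
    az=np.degrees(np.arctan2(c[1],c[0])); y=a+90; y=(y-az+90)%180-90+az; rng[n]=y
    print(n,c,"xaxis",a,"len",L,"close yaw",y)
for n in S:
    c=S[n][0]; yaw=np.radians(rng[n]); u=np.array([-np.sin(yaw),np.cos(yaw),0])
    P=np.r_[c[:2],.27]
    env.goto(P,q(yaw)); env.grip(.07) if n=="stake_ridge" else 0; env.hold(.2)
    f=env.grab_frame("wrist"); cv2.imwrite(f"pics/w_{n}.png",f["image"]); np.savez(f"w_{n}.npz",**{k:f[k] for k in("image","mtx","R","t")},tool=np.array(env.get_tool_pos()),yaw=yaw)
    for d in env.place_of(f,n)[:3]: print("  place",d["p"],d["at"],onplane(f,d["at"],.055))
print(env.get_t())
rs=[cv2.resize(cv2.imread(f"pics/w_{n}.png")[60:300,200:440],(400,400)) for n in S]
cv2.imwrite("pics/st.png",np.vstack([np.hstack(rs[:2]),np.hstack([rs[2],rs[2]*0])])[:800]); m=cv2.imread("pics/st.png"); cv2.imwrite("pics/st.png",cv2.resize(np.hstack(rs),(798,266)))
```

```text
corners [[ 0.5907 -0.1981]
 [ 0.4031 -0.1992]
 [ 0.4113 -0.3899]
 [ 0.6048 -0.3845]] [0.1877 0.1909 0.1935 0.1869] [ 0.5025 -0.2929]
free hole [ 0.5481 -0.2388  0.055 ]
stake_ridge [ 0.4528 -0.2426  0.108 ] xaxis -63.973213636197265 len 0.045835462826258645 close yaw 26.02678636380275
stake_disc [ 0.4538 -0.34    0.09  ] xaxis -28.729075076992164 len 0.055155610775439026 close yaw -118.72907507699216
stake_beak [ 0.5502 -0.341   0.1   ] xaxis 152.55348526520416 len 0.08376189324573048 close yaw -117.44651473479584
  place 0.83 [240.9, 42.9] [ 0.3119 -0.1542  0.055 ]
  place 0.81 [178.2, 193.9] [ 0.3061 -0.3489  0.055 ]
  place 0.8 [316.1, 166.4] [ 0.4462 -0.2418  0.055 ]
  place 0.94 [322.7, 168.7] [ 0.4533 -0.3411  0.055 ]
  place 0.93 [319.0, 166.5] [ 0.5531 -0.3395  0.055 ]
24.375
```

View pics/st.png

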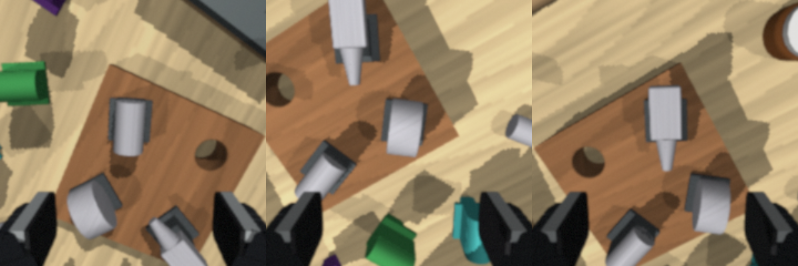

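Three panels, with the ridge at (128,125), disc at (405,127) and beak at (665,125). Each stake is centred as predicted; only the disc is turned about 8° off my yaw guess. Next I'll measure heads and plate holes by segmentation.

Run:
```python
from h import *
np.set_printoptions(precision=4,suppress=True)
for n,zt in (("stake_ridge",.108),("stake_disc",.105),("stake_beak",.109)):
    f=dict(np.load(f"w_{n}.npz")); im=f["image"]; hsv=cv2.cvtColor(im,cv2.COLOR_BGR2HSV)
    m=((hsv[...,1]<45)&(hsv[...,2]>105)).astype(np.uint8); m=cv2.morphologyEx(m,cv2.MORPH_OPEN,np.ones((3,3)))
    k,l,st,ce=cv2.connectedComponentsWithStats(m); i=[j for j in range(1,k) if st[j,4]>200]; i=min(i,key=lambda j:np.hypot(*(ce[j]-[318,170])))
    pts=np.argwhere(l==i)[:,::-1].astype(np.float32); b=cv2.boxPoints(cv2.minAreaRect(pts))
    B=np.array([onplane(f,x,zt)[:2] for x in b]); e=np.diff(np.r_[B,B[:1]],axis=0); 
    print(n,"area",len(pts),"centre",B.mean(0),"sides",np.linalg.norm(e,axis=1)[:2],"dirs",np.degrees(np.arctan2(e[:2,1],e[:2,0])),"box",b.round(0).tolist())
yaw=np.radians(82); P=np.array([.497,-.026,.29]); P[:2]-=.0*P[:2]
env.goto(P,q(yaw)); env.hold(.2); f=env.grab_frame("wrist"); im=f["image"]; cv2.imwrite("pics/plate2.png",im)
np.savez("w_plate2.npz",**{k:f[k] for k in("image","mtx","R","t")})
r=env.regions_of(f,"plate"); print([x["p"] for x in r][:2]); 
reg=cv2.morphologyEx(r[0]["region"].astype(np.uint8),cv2.MORPH_CLOSE,np.ones((25,25)))
lab=cv2.cvtColor(im,cv2.COLOR_BGR2LAB).astype(float); med=np.median(lab[r[0]["region"]],axis=0)
dif=(np.linalg.norm(lab-med,axis=2)>14)&(cv2.erode(reg,np.ones((5,5)))>0)
k,l,st,ce=cv2.connectedComponentsWithStats(dif.astype(np.uint8))
for j in range(1,k):
    if st[j,4]>80:
        b=cv2.boxPoints(cv2.minAreaRect(np.argwhere(l==j)[:,::-1].astype(np.float32))); B=np.array([onplane(f,x,.055)[:2] for x in b]); e=np.diff(B,axis=0)[:2]
        print(st[j,4],ce[j],B.mean(0),np.linalg.norm(e,axis=1),np.degrees(np.arctan2(e[:,1],e[:,0])))
for d in env.place_of(f,"hole0")[:5]: print(d["p"],d["at"],onplane(f,d["at"],.055)[:2])
print(env.get_joints(),env.get_t())
```

```text
stake_ridge area 1185 centre [ 0.4476 -0.2425] sides [0.0526 0.0252] dirs [112.4807  23.28  ] box [[303.0, 200.0], [305.0, 151.0], [330.0, 152.0], [327.0, 201.0]]
stake_disc area 1338 centre [ 0.4522 -0.3429] sides [0.0501 0.0313] dirs [ -36.2729 -125.8398] box [[307.0, 198.0], [313.0, 152.0], [343.0, 156.0], [337.0, 202.0]]
stake_beak area 1768 centre [ 0.5514 -0.3397] sides [0.0294 0.0802] dirs [-117.5058  153.1386] box [[305.0, 138.0], [334.0, 138.0], [334.0, 213.0], [305.0, 213.0]]
[0.59, 0.57]
544 [288.2353 125.4871] [ 0.441  -0.0592] [0.0246 0.0328] [81.9541 -9.2007]
535 [352.7215 125.4112] [0.4524 0.021 ] [0.0328 0.0246] [173.0505  81.9541]
453 [290.479  202.4702] [ 0.5402 -0.0728] [0.0251 0.032 ] [81.9308 -9.1007]
449 [350.8486 202.5167] [0.5514 0.0065] [0.0251 0.032 ] [81.9308 -6.0992]
0.96 [287.6, 128.6] [ 0.4445 -0.0603]
0.7 [347.5, 201.3] [0.5491 0.0027]
0.69 [292.7, 202.1] [ 0.5399 -0.0697]
0.67 [351.9, 127.0] [0.4538 0.0195]
[-0.0763  0.1643  1.8473 -0.      1.1302 -1.5073] 27.25
```

View pics/plate2.png

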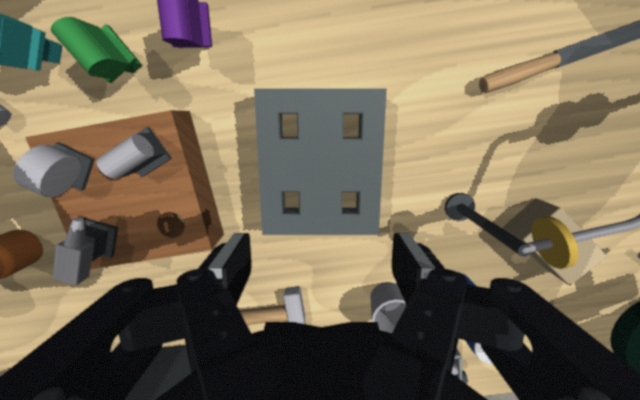

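Plate: the four holes lie at (289,125), (352,125), (291,202) and (350,202). Their spacings come out at 100 x 81 mm with yaw -7.9°, as they should. Beak first.

```bash
cat >> h.py <<'E'
def pick(o,yawd):
    Q=q(np.radians(yawd)); env.grip(.055) if abs(env.get_grip_width()-.055)>.004 else 0
    env.goto(np.r_[o,.17],Q); c=env.move_l(np.r_[o,.073],v=.12,threshold=15)
    env.grip(0,60); print("pick",c,env.get_grip_width(),env.get_tool_pos()); env.move_l(np.r_[o,.20],v=.2); print("carry F",env.get_wrist_force()[2])
def insert(h,yawd):
    Q=q(np.radians(yawd)); env.goto(np.r_[h,.20],Q); env.move_l(np.r_[h,.124],v=.12); env.hold(.1)
    c=env.move_l(np.r_[h,.0722],v=.04,threshold=12); print("insert",c,np.array(env.get_tool_pos()),np.array(env.get_wrist_force()),env.get_t()); return c
E
python3 - <<'E'
from h import *
np.set_printoptions(precision=4,suppress=True)
pick([.553,-.340],-117.4); insert([.5402,-.0728],-97.9)
E
```

```text
pick False 0.029294183194875884 [ 0.5536 -0.3405  0.0742]
carry F -4.447698614922413
insert True [ 0.5404 -0.0728  0.0742] [-0.6057 -0.3382  5.8885] 35.2417
```

It went straight home, at the same height as picked. Next the disc, then the ridge.

```bash
cat >> h.py <<'E'
def release():
    X=np.array(env.get_tool_pos()); env.grip(.055); env.move_l(X*[1,1,0]+[0,0,.19],v=.2)
E
python3 - <<'E'
from h import *
np.set_printoptions(precision=4,suppress=True)
release(); pick([.453,-.342],-126); c=insert([.441,-.0592],-97.9); z=env.get_tool_pos()[2]
if z<.0755:
    release(); pick([.447,-.242],23); insert([.5514,.0065],82.1)
E
```

```text
pick False 0.029129548432524178 [ 0.4535 -0.3426  0.074 ]
carry F -4.894946742946767
insert True [ 0.4408 -0.0592  0.074 ] [-0.6871 -0.0143  6.3492] 42.65
pick False 0.028865653459034496 [ 0.4475 -0.2423  0.0739]
carry F -6.628873182495401
insert True [0.5511 0.0065 0.074 ] [-1.1661  0.1108  4.1168] 51.05
```

Run:
```python
from h import *
np.set_printoptions(precision=4,suppress=True)
release()
p=np.load("rail.npy"); yaw=p[2]+np.pi/2; c,sn=np.cos(p[2]),np.sin(p[2]); Ri=np.array([[c,sn],[-sn,c]])
env.goto(toW(p,[[-.075,-.05]],.32)[0],q(yaw)); env.hold(.2)
f=env.grab_frame("wrist"); s=env.grab_frame("scene"); d=env.grab_frame("side")
for F,n in ((f,"w"),(s,"s"),(d,"d")):
    for x in env.place_of(F,"light_tab")[:2]: print(n,x["p"],x["at"],Ri@(onplane(F,x["at"],.193)[:2]-p[:2]))
a=cv2.resize(f["image"][60:300,160:480],(400,300)); b=cv2.resize(s["image"][150:270,200:360],(400,300)); e=cv2.resize(d["image"][180:300,260:420],(400,300)); g=cv2.resize(s["image"][180:300,390:550],(400,300))
cv2.imwrite("pics/chk.png",np.vstack([np.hstack([a,b]),np.hstack([g,e])]))
```

```text
w 0.86 [322.3, 154.4] [-0.1043 -0.0484]
s 0.72 [505.0, 201.3] [-0.1098 -0.0396]
d 0.77 [259.2, 366.2] [-0.1074 -0.0531]
```

View pics/chk.png

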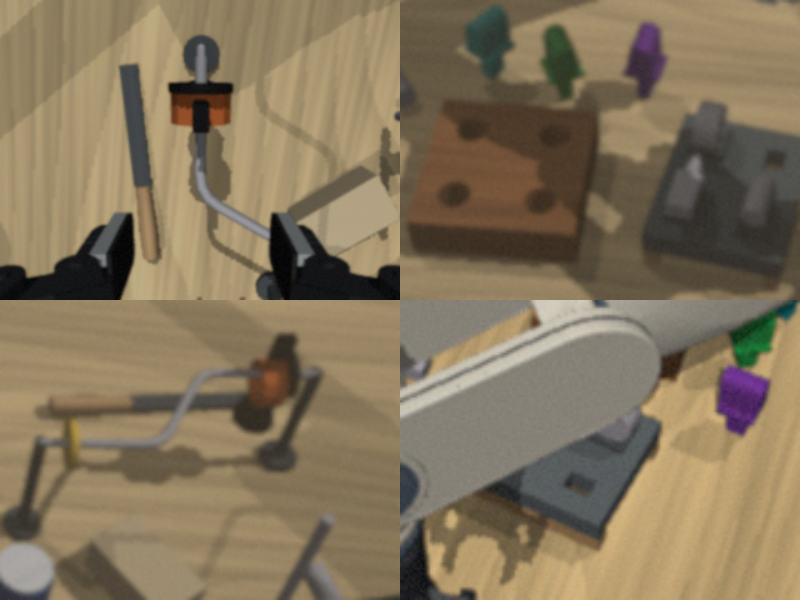

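The light still hangs at the black stop (panel 1, at (200,105)). The rack is empty and three stakes stand in the plate (panel 2). Now bringing the light back.

Run:
```python
from h import *
np.set_printoptions(precision=4,suppress=True)
p=np.load("rail.npy"); yaw=p[2]+np.pi/2; c,sn=np.cos(p[2]),np.sin(p[2]); Ri=np.array([[c,sn],[-sn,c]])
env.grip(.05); env.move_l(toW(p,[[-.1045,-.05]],.25)[0],v=.2)
print(env.move_l(toW(p,[[-.1045,-.05]],.179)[0],v=.1,threshold=8),env.get_tool_pos())
env.grip(0,40); print(env.get_grip_width())
env.move_l(toW(p,[[-.1045,-.05]],.193)[0],v=.05); env.hold(.1); print(env.get_wrist_force())
ok=slide(p,.274,.035,.193,.0015); print(ok,env.get_wrist_force(),env.get_t())
if ok:
    r=env.move_l(toW(p,[[.125,.05]],.193)[0],v=.03,threshold=6); print(r,Ri@(np.array(env.get_tool_pos())[:2]-p[:2]),env.get_wrist_force())
    f=env.grab_frame("wrist"); cv2.imwrite("pics/yel.png",f["image"][60:330,160:480])
```

```text
False [0.4691 0.4186 0.1796]
0.011247480808882727
[-1.2486  0.9703 -3.0762]
True [ 0.2171 -0.0572 -3.3135] 62.0417
True [0.1106 0.0496] [ 0.6013  1.5559 -2.4721]
```

View pics/yel.png

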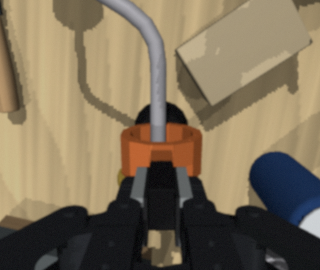

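The collar meets the yellow stop. Now lower, release and check.

Run:
```python
from h import *
np.set_printoptions(precision=4,suppress=True)
p=np.load("rail.npy"); c,sn=np.cos(p[2]),np.sin(p[2]); Ri=np.array([[c,sn],[-sn,c]])
X=np.array(env.get_tool_pos()); print("F before",Ri@np.array(env.get_wrist_force())[:2])
env.move_l(X-[0,0,.0135],v=.05); print("F",Ri@np.array(env.get_wrist_force())[:2],env.get_wrist_force()[2])
env.grip(.035); env.move_l(X+[0,0,.08],v=.12)
Y=toW(p,[[.075,.05]],.32)[0]; env.goto(Y,q(p[2]+np.pi/2)); env.hold(.2)
f=env.grab_frame("wrist"); cv2.imwrite("pics/end1.png",cv2.resize(f["image"][120:240,260:380],(600,600)))
env.goto(np.array([.45,-.45,.35]),q(-.8)); env.hold(.3)
s=env.grab_frame("scene"); d=env.grab_frame("side")
cv2.imwrite("pics/end2.png",np.hstack([cv2.resize(s["image"][180:290,380:480],(400,440)),cv2.resize(d["image"][200:310,220:320],(400,440))]))
```

```text
F before [-1.4032  0.12  ]
F [ 0.003  -2.4958] 8.889636762365479
```

View pics/end1.png

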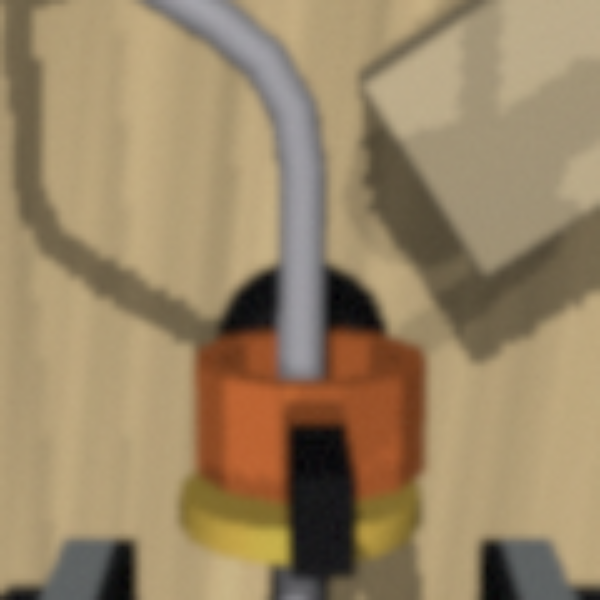

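View pics/end2.png

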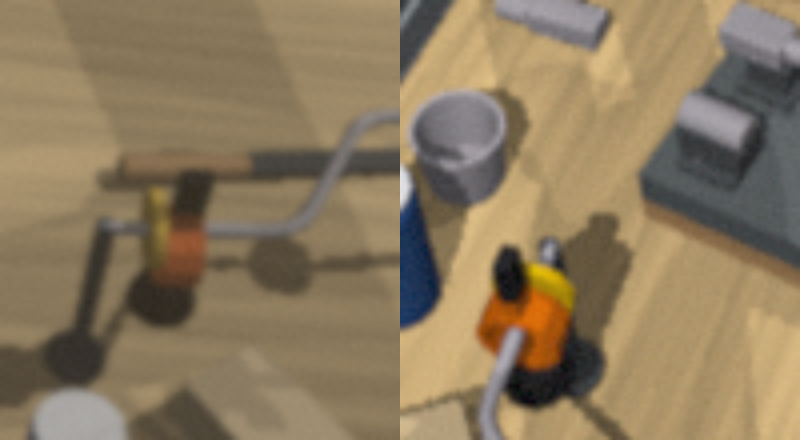

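Run:
```python
from h import *
p=np.load("rail.npy")
env.goto(toW(p,[[.12,.05]],.28)[0],q(p[2]+np.pi)); env.hold(.3)
f=env.grab_frame("wrist"); print(proj(f,toW(p,[[.12,.05],[.094,.05]],.15)),env.get_t())
cv2.imwrite("pics/gap.png",cv2.resize(f["image"][130:260,255:385],(600,600)))
```

```text
[[321.019094   184.65906659]
 [348.43641294 184.62109173]] 70.9083
```

View pics/gap.png

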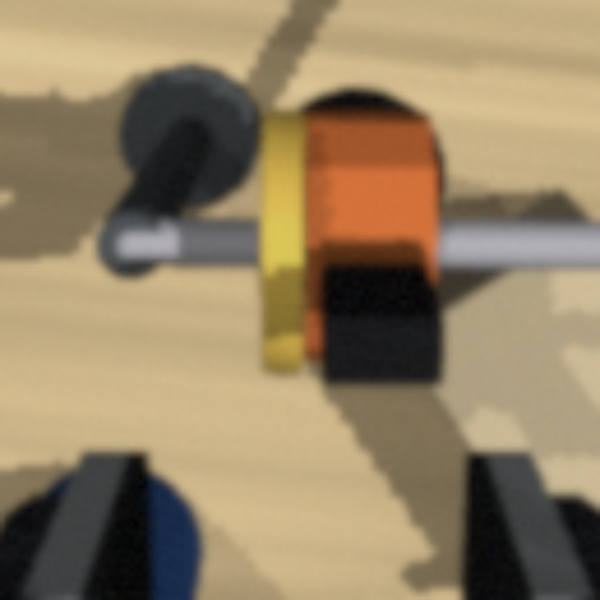

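The close view shows the orange collar flush against the yellow disc at crop (305,230), with no gap and the light hanging upright. I'll back off and hand in.

Run:
```python
from h import *
X=np.array(env.get_tool_pos()); env.move_l(X+[0,0,.08]); env.hold(.5); print(env.hand_in(),env.get_t())
```

```text
the job is handed in; nothing more can be done
the job is handed in; nothing more can be done
```

The job is handed in: the light was parked at the black stop, the three stakes present (beak, disc, ridge; no stake_t) were seated fully home in the plate, and the light was brought back to hang with its collar flush against the yellow stop.

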